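Slide the honey tray into the free rack

ROBOT

A 7-joint arm with a two-finger parallel gripper is mounted at the origin on a cart in front of the work surface, level with it; the furniture and walls round the work are solid. World frame = base frame: x ahead of the robot, y to its left, z up, the work surface at z = 0. Lengths are in m, angles in rad, forces in N, time in s.
With the tool pointing down it reaches from about 0.425 to 0.875 m from the base axis. Payload 4.7 kg.
Tool frame: the origin (TCP) lies at the very end of the fingers, on their centre line; the grasp point (between the pads) lies 19 mm behind it; z points along the fingers, y is the line along which they close (so a half turn about z gives the same grasp; the last joint's range is limited). The gripper opens to 87 mm and grips with 3 to 60 N. Pads are 19 mm wide; open, the fingers measure 117 mm over their backs; the gripper's body (75 mm by 190 mm) begins 51 mm behind the grasp point.
Start: joints at [1.204, 0.321, -0.07, 1.45, 0.023, 1.371, -0.057], TCP at [0.242, -0.603, 0.223] pointing down, gripper open.
Joint ranges: [-2.86, 2.86], [-0.3, 2.09], [-1.38, 1.24], [0.06, 2.45], [-1.56, 4.7], [0.09, 2.05], [-2.69, 2.69]. Speed limits (rad/s): [2.57, 2.57, 3.14, 3.14, 3.14, 3.14, 3.14].

INTERFACE

Orientations are given as a rotation vector (axis times angle).
In Python, from bench import ctrl gives the robot as it stands.
- The arm moves only by the shell command python3 -m jog 'ROWS' [FORCE]. ROWS is JSON, a list that holds one entry, the list of rows, each a list of 7 numbers: the shift along the tool's x, y, z in mm, then the turn, a rotation vector about the tool's x, y, z in degrees, then the finger opening in mm, from 0 to 87. A call has 1 to 10 rows; each row is the pose to reach, as a shift and turn from the pose commanded when the call began, along the tool's axes at that moment; what a row does not reach only later rows make up. A row lasts 1/10 s, in which the tool goes at most 50 mm and 8.59 degrees, less where a joint would pass 70% of its speed; a pose out of reach is approached as far as the arm can. A call with a gripper value outside its range is refused whole. The fingers move at their own pace and stop on an object; FORCE is the grip in N (left out, the last holds). Time passes only in rows, so rows that repeat a pose let the fingers close. It gives the time, the measured TCP pose, the force, the opening and the grip force at its end, in the units of the state.
- ctrl.get_state(): the state, without advancing time (a new reading comes with each control period).
- ctrl.get_image(name): name is "scene" or "top" or "wrist"; returns a dict with "image" (400x640x3 uint8, red, green, blue), "depth" (400x640 float32, m along the optical axis (not along the pixel's ray), 0 where there is no reading), "fov_y" (degrees; the focal length in pixels is half the picture's height over the tangent of half this angle, whatever the lens; pixels are square), "cx", "cy" (the principal point, pixels), "rvec" (rotation vector, rad) and "tvec" (3), from world to camera coordinates, as OpenCV has them. Camera axes: x right, y down, z forward; pixel columns grow to the right and rows downward; lengths in m; the calibration is good to about 2 mm. A picture is of the moment at which its call begins.
- ctrl.close_job(): hands the job in; it is judged then, once.
The state is a dict: "time": time; "joint_positions": joint angles; "qd": joint speeds; "joint_torque": joint torques, N m; "position": TCP position; "tool_rot": TCP orientation; "ft_force": force on the tool from outside, world axes, zero at the start; "torque": the same for the moment, N m; "grip_width": opening from 0.0 (shut) to 1.0 (fully open); "grip_force": force on a finger pad.
Only numpy, scipy, OpenCV 4.12 (cv2) and the standard library are available. Lean on these libraries where they do the work, as an engineer would, in place of code of your own. Each camera call takes 0.05 s, during which the arm holds its last target. There are 200 camera calls.

TASK

Take the small metal tray that carries the honey jar by its black handle and slide it into the empty one of the two wooden racks, under the side lips and fully home against the back stop, with the jar still standing on it. Then let go. Do not shift the other tray, which is already in its rack.

Things in the scene. Friction and masses are not known exactly. Their poses are not given: they have to be found in the camera images.
- tray: loose aluminium tray: plate 128 (x) x 150 (y) x 6 mm, raised rim 80 x 100 mm, 22 mm high, holding the jar; 0.7 kg in all, slides on the worktop. Origin: centre of underside; -y end enters the rack first. Black bar handle at the +y end: along y from 75 to 170 mm, 16 mm wide in x, 8 to 34 mm above the underside; grip from above across x near y = 135 mm
- rack: empty rack, fixed, dark wood, beside an identical filled one. No floor; walls 26 mm high, 146 mm apart inside, lips 20 mm inward at 20 mm height: the tray goes under them along -y. Walls y 78 to -78 mm, flared mouth to y = 106, 182 mm wide; back stop at y = -75. Origin on the worktop: the tray's origin lies here, axes parallel, when fully home
- honey_jar: loose honey jar with a red lid, 58 x 62 mm, 86 mm high, standing on the tray inside its rim; origin: centre of its underside; z up
- other_tray: second tray, same form, size, origin and axes, already home in the other rack (215 mm beside the empty one, on either side), with two spice jars 100 and 106 mm high standing on it; its handle sticks out of that rack; must not be shifted

How it is judged:
At the end, for the whole second after the job is handed in: The tray lies flat on the worktop in the empty rack, under its lips, at most 12 mm short of the back stop, within 14 mm of the centre line and 10 degrees of the rack's direction; the honey jar stands upright in the tray's rim; both are at rest (y of tray in the frame of rack between -0.006 and 0.012 m and x of tray in the frame of rack between -0.014 and 0.014 m and z of tray in the frame of rack below 0.006 m and angle between the x axis of tray and the x axis of rack, either way round below 0.17 rad and angle between tray's own z axis and vertical below 0.06 rad and angle between honey_jar's own z axis and vertical below 0.12 rad and horizontal distance between honey_jar and tray below 0.035 m and z of honey_jar in the frame of tray below 0.012 m and linear speed of each of tray, honey_jar below 0.02 m/s); the robot touches nothing.
It fails at once if the other tray is shifted by more than 20 mm (distance of other_tray from where it was at the start of the episode above 0.02 m).
It fails at once if the honey jar tips over (angle between honey_jar's own z axis and vertical above 0.6 rad).
It also fails if it takes over 38 s, if anything falls off the work surface, if the arm or the gripper's body presses on something with over 40 N, if the wrist force passes 120 N, or if a joint passes its speed limit or range.

## Working session

There is one attempt and no reset: what is moved stays moved. The work goes in short steps, Python scripts to look and compute and a shell command to move; the robot and the scene stay as the last step left them, time stands still between calls to the robot, and variables do not carry over. Pictures are saved under pics/ and viewed, at most 10 in all, crops included, and the job is handed in when it is done.

```bash
mkdir -p pics
cat > h.py <<'E'
import numpy as np,cv2
from bench import ctrl
def grab(n,f):
    d=ctrl.get_image(n); cv2.imwrite('pics/'+f+'.png',d['image'][:,:,::-1]); np.savez('pics/'+f+'.npz',**d); return d
def px(d,u,v,z=None):
    f=200/np.tan(np.radians(float(d['fov_y']))/2); R=cv2.Rodrigues(np.array(d['rvec'],float))[0]; t=np.array(d['tvec'],float).ravel()
    r=np.array([(u-d['cx'])/f,(v-d['cy'])/f,1]); c=-R.T@t; w=R.T@r
    s=float(d['depth'][int(round(v)),int(round(u))]) if z is None else (z-c[2])/w[2]
    return c+s*w
E
python3 - <<'E'
from h import *
grab('top','top1');grab('scene','sc1')
s=ctrl.get_state();print(s['time'],s['position'],s['tool_rot'],s['ft_force'])
print(cv2.Rodrigues(np.array(s['tool_rot']))[0].round(3))
E
```

```text
0.1 [ 0.24133765 -0.60301676  0.22158499] [-3.08322809e+00 -5.94200022e-01  6.75776572e-04] [ 0.03059282 -1.06924925  0.02215396]
[[ 0.928  0.372 -0.001]
 [ 0.372 -0.928  0.002]
 [-0.    -0.002 -1.   ]]
```

View pics/top1.png

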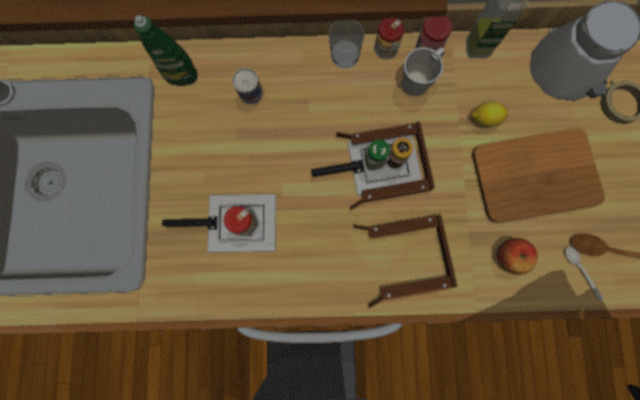

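View pics/sc1.png

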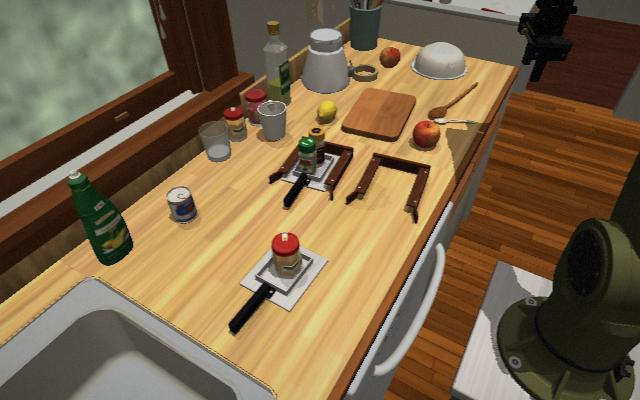

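The top view shows the loose tray at about (240,223) with its handle pointing left to (164,223). The empty rack is at about (410,258) with its mouth to the left, and the filled rack is above it at about (392,165). I'll enlarge both to read the corners.

Run:
```python
import cv2
a=cv2.imread('pics/top1.png')
A=cv2.resize(a[180:265,155:285],None,fx=6,fy=6,interpolation=cv2.INTER_CUBIC);cv2.imwrite('pics/c1.png',A)
B=cv2.resize(a[205:310,345:465],None,fx=5.7,fy=5.7,interpolation=cv2.INTER_CUBIC);cv2.imwrite('pics/c2.png',B)
```

```text
(no output)
```

View pics/c1.png

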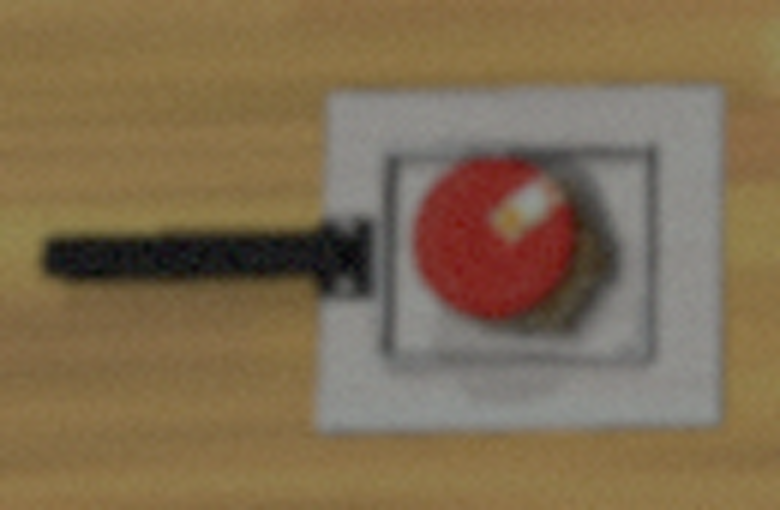

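View pics/c2.png

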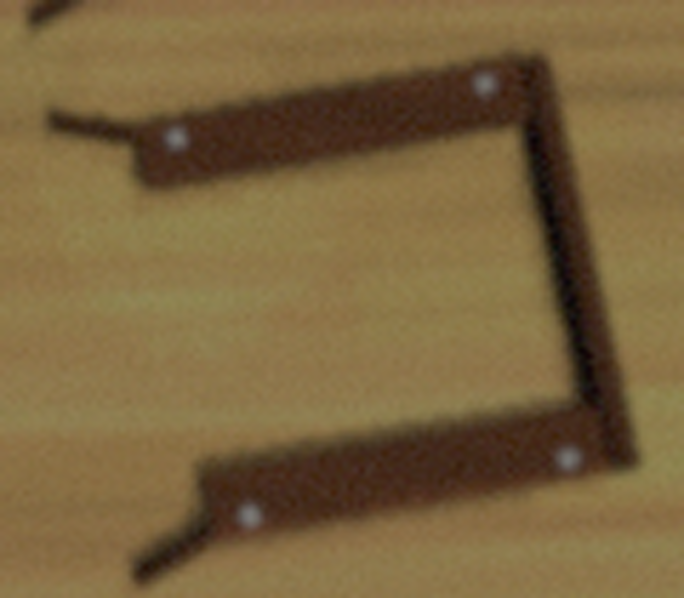

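Tray plate corners in crop 1 are (328,92), (722,85), (720,425) and (316,432), with the handle tip at (45,258). In crop 2 the lip front inner corners are (145,187) and (200,463), and the screws are at (176,138), (485,85), (250,515) and (568,458).

```bash
cat >> h.py <<'E'
def fit(obj,img):
    a=obj[:,:2]-obj[:,:2].mean(0); b=img-img.mean(0)
    th=np.arctan2((a[:,0]*b[:,1]-a[:,1]*b[:,0]).sum(),(a*b).sum())
    R=np.array([[np.cos(th),-np.sin(th)],[np.sin(th),np.cos(th)]])
    t=img.mean(0)-R@obj[:,:2].mean(0); return th,t,np.abs(img-(obj[:,:2]@R.T+t)).max()
E
python3 - <<'E'
from h import *
d=np.load('pics/top1.npz')
P=lambda l,o,s,z:np.array([px(d,(u+.5)/s-.5+o[0],(v+.5)/s-.5+o[1],z)[:2] for u,v in l])
T=P([(328,92),(722,85),(720,425),(316,432)],(155,180),6,.006)
H=P([(45,258),(200,255)],(155,180),6,.034)
S=P([(176,138),(485,85),(250,515),(568,458)],(345,205),5.7,.026)
L=P([(145,187),(200,463),(135,128),(212,540)],(345,205),5.7,.026)
B=P([(545,57),(635,465)],(345,205),5.7,.026)
for n in 'THSLB':print(n,eval(n).round(4).tolist())
# +y object = handle side
O=np.array([[1,1],[1,-1],[-1,-1],[-1,1]])*[.064,.075]
th,t,e=fit(O,T);print('tray',np.degrees(th),t,e)
c=S.mean(0);u=(S[0]-S[1]+S[2]-S[3]);u/=np.linalg.norm(u);print('rack y dir',u,'yaw',np.degrees(np.arctan2(-u[0],u[1])))
n=np.array([u[1],-u[0]])
for q in 'SLB':print(q,((eval(q)-c)@np.array([n,u]).T).round(4).tolist())
print('origin',c)
print('tray u',np.round([-np.sin(th),np.cos(th)],4))
print('depth at tip',px(d,170,223),px(d,415,232))
E
```

```text
T [[0.5968, 0.1788], [0.5952, 0.03], [0.4682, 0.0314], [0.4697, 0.1803]]
H [[0.5335, 0.2718], [0.533, 0.2156]]
S [[0.5078, -0.1907], [0.5248, -0.3095], [0.3674, -0.2113], [0.3849, -0.3303]]
L [[0.4896, -0.1781], [0.3867, -0.1938], [0.5121, -0.1753], [0.3588, -0.1968]]
B [[0.5349, -0.3331], [0.3818, -0.3548]]
tray -0.6249029797345497 [0.53249598 0.10514873] 0.0006522538454034332
rack y dir [-0.14344176  0.98965876] yaw 8.247055228877732
S [[0.071, 0.0602], [0.0707, -0.0598], [-0.071, 0.0599], [-0.0707, -0.0603]]
L [[0.0547, 0.0753], [-0.0493, 0.0745], [0.0774, 0.0748], [-0.0774, 0.0755]]
B [[0.0773, -0.0847], [-0.0774, -0.0842]]
origin [ 0.4462579  -0.26043485]
tray u [0.0109 0.9999]
depth at tip [0.53231909 0.25523858 0.0321747 ] [ 0.50059024 -0.28112929  0.00070567]
```

```bash
cat >> h.py <<'E'
def Rt(psi):
    c,s=np.cos(np.radians(psi)),np.sin(np.radians(psi)); return np.array([[-s,c,0],[c,s,0],[0,0,-1]])
def rows(*tg):
    s=ctrl.get_state();R=cv2.Rodrigues(np.array(s['tool_rot']))[0];p=np.array(s['position'])
    for x,y,z,psi in tg:
        print((R.T@(np.array([x,y,z])-p)*1000).round(0),np.degrees(cv2.Rodrigues(R.T@Rt(psi))[0].ravel()).round(1))
E
python3 -c "
from h import *
rows((.46,-.3,.2,-20),(.43,0.0,.1,8))"
```

```text
[ 316. -200.   22.] [ -0.1  -0.  -48.2]
[ 399. -490.  122.] [ -0.1  -0.1 -76.2]
```

```bash
python3 -m jog '[[[316,-200,22,0,0,-48,87],[316,-200,22,0,0,-48,87],[316,-200,22,0,0,-48,87],[316,-200,22,0,0,-48,87],[316,-200,22,0,0,-48,87],[316,-200,22,0,0,-48,87],[316,-200,22,0,0,-48,87],[316,-200,22,0,0,-48,87],[399,-490,80,0,0,-76,87],[399,-490,80,0,0,-76,87]]]' 30
python3 -c "
from h import *
rows((.415,0.0,.1,8),(.415,0.0,.03,8))"
```

```text
time: 1.1
position: [0.4507, -0.201, 0.1809]
tool_rot: [-2.272, -2.169, -0.001]
ft_force: [0.9, 0.3, 0.2]
grip_width: 1.006
grip_force: 0.0
[199. -45.  81.] [ -0.   -0.  -10.7]
[199. -45. 151.] [ -0.   -0.  -10.7]
```

```bash
python3 -m jog '[[[199,-45,81,0,0,-10,87],[199,-45,81,0,0,-10,87],[199,-45,81,0,0,-10,87],[199,-45,81,0,0,-10,87],[199,-45,81,0,0,-10,87],[199,-45,141,0,0,-10,87],[199,-45,141,0,0,-10,87],[199,-45,141,0,0,-10,87],[199,-45,141,0,0,-10,87]]]'
python3 -c "
from h import *
print(ctrl.get_state()['joint_positions'])
rows((.405,0.0,.04,8),(.415,0.0,.2,8))"
```

```text
time: 2.0
position: [0.4168, -0.002, 0.0416]
tool_rot: [2.082, 2.352, 0.001]
ft_force: [1.1, -0.4, 0.2]
grip_width: 1.002
grip_force: 0.0
[ 0.65222727  0.04045357 -0.71259441  2.18029285  0.03282379  0.93018464
  0.04169051]
[  3. -11.   2.] [ 0.  -0.  -1.1]
[   2.   -1. -158.] [ 0.  -0.  -1.1]
```

```bash
python3 -m jog '[[[3,-15,0,0,0,-1,87],[3,-15,0,0,0,-1,87]]]'
python3 -c "
from h import *
print(ctrl.get_state()['joint_positions'])
rows((.46,0.0,.2,0),(.534,.240,.16,-.6),(.534,.24,.006,-.6))"
```

```text
time: 2.2
position: [0.4008, -0.0011, 0.0419]
tool_rot: [2.061, 2.369, -0.001]
ft_force: [0.3, -0.4, 0.0]
grip_width: 1.0
grip_force: 0.0
[ 6.60185795e-01 -3.73759721e-03 -7.14593809e-01  2.21441609e+00
 -1.05165943e-03  9.28982669e-01  8.48428345e-02]
[  -7.   59. -158.] [0.1 0.1 7.9]
[ 220.  165. -118.] [0.1 0.1 8.5]
[220. 165.  36.] [0.1 0.1 8.5]
```

0.40 m is reachable, so straight insertion works. Next is the move to above the handle.

```bash
python3 -m jog '[[[-7,59,-150,0,0,8.5,87],[-7,59,-150,0,0,8.5,87],[-7,59,-150,0,0,8.5,87],[0,59,-150,0,0,8.5,87],[220,165,-125,0,0,8.5,60],[220,165,-120,0,0,8.5,60],[220,165,-118,0,0,8.5,60],[220,165,-118,0,0,8.5,60],[220,165,-118,0,0,8.5,60],[220,165,-118,0,0,8.5,60]]]'
python3 -c "
from h import *
rows((.534,.240,.05,-.6),(.534,.24,.007,-.6))
grab('wrist','w1')"
```

```text
time: 3.2
position: [0.5323, 0.2483, 0.1576]
tool_rot: [-2.217, -2.216, -0.004]
ft_force: [-1.0, 0.5, -0.8]
grip_width: 0.698
grip_force: 0.0
[ -9.   2. 108.] [-0.2 -0.4  0.6]
[ -9.   2. 151.] [-0.2 -0.4  0.6]
```

View pics/w1.png

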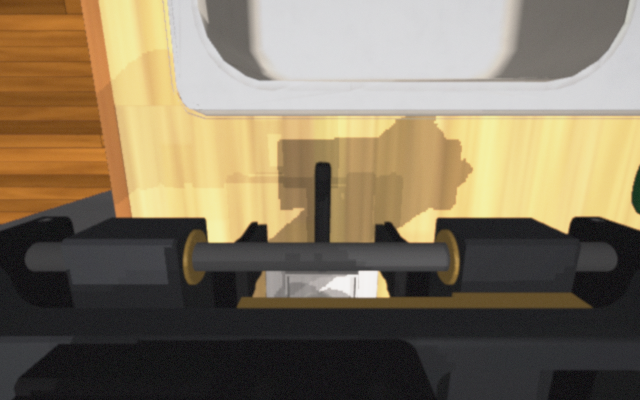

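The wrist view shows the handle at column 322, centred between the fingers at about 252 and 390. Descending and closing.

```bash
python3 -m jog '[[[-5,2,40,0,0,0.6,60],[-5,2,85,0,0,0.6,60],[-5,2,125,0,0,0.6,60],[-5,2,143,0,0,0.6,60],[-5,2,150,0,0,0.6,60],[-5,2,150,0,0,0.6,60],[-5,2,150,0,0,0.6,0],[-5,2,150,0,0,0.6,0],[-5,2,150,0,0,0.6,0],[-5,2,150,0,0,0.6,0]]]' 30
python3 -m jog '[[[0,0,0,0,0,0,0],[0,0,0,0,0,0,0],[0,0,0,0,0,0,0],[0,0,0,0,0,0,0]]]' 40
python3 -c "
from h import *
rows((.534,.24,.007,-.6))"
```

```text
time: 4.25
position: [0.536, 0.2356, 0.0095]
tool_rot: [2.242, 2.2, 0.002]
ft_force: [-0.8, -0.7, 0.2]
grip_width: 0.414
grip_force: 0.0
time: 4.65
position: [0.5351, 0.2354, 0.0086]
tool_rot: [-2.242, -2.2, 0.001]
ft_force: [-1.7, 0.2, 2.1]
grip_width: 0.183
grip_force: 40.0
[ 5. -1.  2.] [-0.   0.  -0.5]
```

```bash
python3 -c "
from h import *
u=np.array([-.1434,.9897]);o=np.array([.4463,-.2604])
rows(*[(*(o+(s+.13)*u),.009,8.25) for s in (.21,.11,.05,0)])"
```

```text
[-162. -134.   -0.] [-0.   0.  -9.3]
[-261. -118.   -0.] [-0.   0.  -9.3]
[-320. -109.   -0.] [-0.   0.  -9.3]
[-369. -100.   -0.] [-0.   0.  -9.3]
```

```bash
python3 -m jog '[[[-4,-3,0,0,0,-0.3,0],[-12,-10,0,0,0,-0.8,0],[-22,-18,0,0,0,-1.4,0],[-32,-26,0,0,0,-2,0],[-42,-34,0,0,0,-2.6,0],[-52,-42,0,0,0,-3.2,0],[-62,-51,0,0,0,-3.8,0],[-72,-59,0,0,0,-4.4,0],[-82,-67,0,0,0,-5,0],[-90,-74,0,0,0,-5.5,0]]]'
python3 -m jog '[[[-6,-5,0,0,0,-0.3,0],[-16,-13,0,0,0,-0.9,0],[-26,-22,0,0,0,-1.5,0],[-36,-30,0,0,0,-2.1,0],[-46,-38,0,0,0,-2.7,0],[-56,-47,0,0,0,-3.3,0],[-64,-54,0,0,0,-3.6,0],[-70,-59,0,0,0,-3.8,0],[-72,-61,0,0,0,-3.8,0],[-72,-61,0,0,0,-3.8,0]]]'
python3 - <<'E'
from h import *
u=np.array([-.1434,.9897]);o=np.array([.4463,-.2604])
rows(*[(*(o+(s+.13)*u),.009,8.25) for s in (.21,.11,.05,0)])
grab('top','t2');a=cv2.imread('pics/t2.png')
cv2.imwrite('pics/c3.png',cv2.resize(a[190:310,225:465],None,fx=3.3,fy=3.3,interpolation=cv2.INTER_CUBIC))
E
```

```text
time: 5.65
position: [0.4591, 0.1455, 0.0086]
tool_rot: [2.134, 2.305, -0.001]
ft_force: [2.1, 3.5, -1.3]
grip_width: 0.188
grip_force: 40.0
time: 6.65
position: [0.4039, 0.0692, 0.0086]
tool_rot: [2.057, 2.374, -0.003]
ft_force: [0.3, -1.2, -1.0]
grip_width: 0.18
grip_force: 40.0
[ 8. -5. -0.] [-0.1  0.1 -0.1]
[-92.  -5.  -0.] [-0.1  0.1 -0.1]
[-152.   -5.   -0.] [-0.1  0.1 -0.1]
[-202.   -5.   -0.] [-0.1  0.1 -0.1]
```

View pics/c3.png

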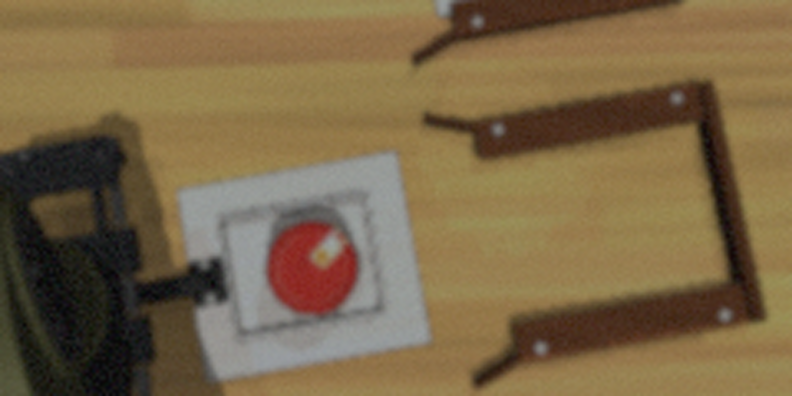

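The tray lines up with the mouth and the jar is standing. Its corners in the crop are (178,188), (397,151), (431,342) and (213,382).

Run:
```python
from h import *
d=np.load('pics/t2.npz')
T=np.array([px(d,(a+.5)/3.3-.5+225,(b+.5)/3.3-.5+190,.006)[:2] for a,b in [(178,188),(397,151),(431,342),(213,382)]])
O=np.array([[1,1],[1,-1],[-1,-1],[-1,1]])*[.064,.075]
th,t,e=fit(O,T);u=np.array([-.1434,.9897]);n=np.array([u[1],-u[0]])
print(np.degrees(th),e,(t-[.4463,-.2604])@np.array([n,u]).T)
```

```text
8.59019747796706 0.002979671109173035 [0.00613371 0.2005187 ]
```

```bash
python3 -m jog '[[[-4,-2,0,0,0,0,0],[-14,-5,0,0,0,0,0],[-26,-6,0,0,0,0,0],[-38,-6,0,0,0,0,0],[-50,-6,0,0,0,0,0],[-62,-6,0,0,0,0,0],[-74,-6,0,0,0,0,0],[-84,-6,0,0,0,0,0],[-90,-6,0,0,0,0,0],[-90,-6,0,0,0,0,0]]]'
python3 -m jog '[[[-4,0,0,0,0,0,0],[-12,0,0,0,0,0,0],[-22,0,0,0,0,0,0],[-32,0,0,0,0,0,0],[-42,0,0,0,0,0,0],[-52,0,0,0,0,0,0],[-62,0,0,0,0,0,0],[-70,0,0,0,0,0,0],[-74,0,0,0,0,0,0],[-74,0,0,0,0,0,0]]]'
python3 -c "
from h import *
u=np.array([-.1434,.9897]);o=np.array([.4463,-.2604])
rows((*(o+.129*u),.009,8.25))"
```

```text
time: 7.7
position: [0.4115, -0.0215, 0.0086]
tool_rot: [2.058, 2.372, -0.002]
ft_force: [0.7, -1.5, -1.5]
grip_width: 0.179
grip_force: 40.0
time: 8.7
position: [0.422, -0.0944, 0.0086]
tool_rot: [2.057, 2.373, -0.001]
ft_force: [0.8, -1.0, -2.7]
grip_width: 0.182
grip_force: 40.0
[-39.   0.  -0.] [ 0.   0.1 -0.1]
```

```bash
python3 -m jog '[[[-4,0,0,0,0,0,0],[-12,0,0,0,0,0,0],[-20,0,0,0,0,0,0],[-26,0,0,0,0,0,0],[-30,0,0,0,0,0,0],[-32,0,0,0,0,0,0],[-34,0,0,0,0,0,0],[-35,0,0,0,0,0,0],[-36,0,0,0,0,0,0],[-36,0,0,0,0,0,0]]]'
python3 - <<'E'
from h import *
grab('top','t3');a=cv2.imread('pics/t3.png')
cv2.imwrite('pics/c4.png',cv2.resize(a[200:310,335:465],None,fx=5.4,fy=5.4,interpolation=cv2.INTER_CUBIC))
E
```

```text
time: 9.7
position: [0.427, -0.1287, 0.0086]
tool_rot: [2.057, 2.375, -0.0]
ft_force: [0.3, 2.8, -1.8]
grip_width: 0.178
grip_force: 40.0
```

View pics/c4.png

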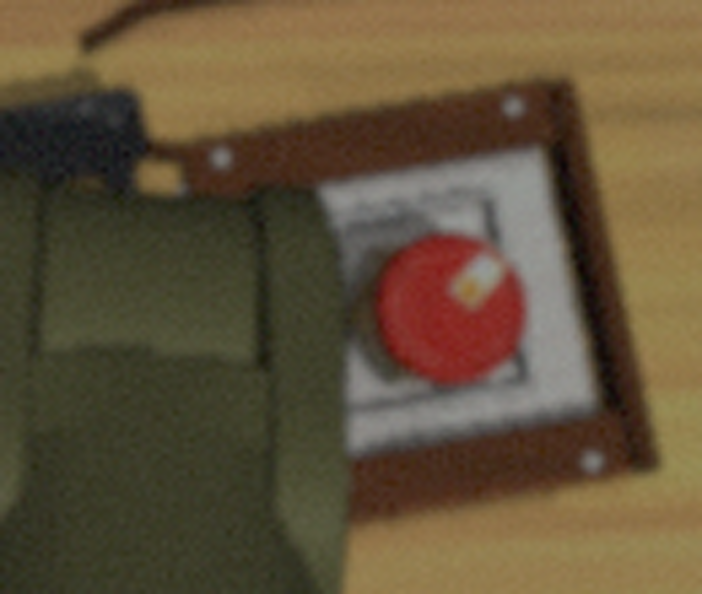

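The tray is under the lips with the jar upright, and its front edge (550,150)–(600,400) is at or near the stop. I'll press gently until contact.

```bash
python3 -m jog '[[[-1,0,0,0,0,0,0],[-2,0,0,0,0,0,0],[-3,0,0,0,0,0,0],[-4,0,0,0,0,0,0],[-4,0,0,0,0,0,0]]]'
```

```text
time: 10.25
position: [0.4274, -0.1314, 0.0086]
tool_rot: [-2.055, -2.374, -0.001]
ft_force: [-0.5, 5.9, -0.4]
grip_width: 0.179
grip_force: 40.0
```

```bash
python3 -m jog '[[[-1,0,0,0,0,0,0],[-2,0,0,0,0,0,0],[-3,0,0,0,0,0,0],[-4,0,0,0,0,0,0],[-4,0,0,0,0,0,0]]]'
```

```text
time: 10.75
position: [0.4273, -0.1315, 0.0086]
tool_rot: [-2.05, -2.372, -0.003]
ft_force: [-5.0, 15.7, 6.7]
grip_width: 0.181
grip_force: 40.0
```

It's firmly home: no motion, and force rising. I'll relieve the push, release and retreat.

```bash
python3 -m jog '[[[4,0,0,0,0,0,0],[5,0,0,0,0,0,0],[5,0,0,0,0,0,45],[5,0,0,0,0,0,45],[5,0,0,0,0,0,45],[5,0,0,0,0,0,45],[5,0,0,0,0,0,45],[5,0,0,0,0,0,45],[5,0,-10,0,0,0,45],[5,0,-25,0,0,0,45]]]'
python3 -m jog '[[[0,0,-30,0,0,0,45],[0,0,-70,0,0,0,45],[0,0,-120,0,0,0,45],[20,0,-150,0,0,0,45],[60,0,-160,0,0,0,45],[110,0,-160,0,0,0,45],[160,0,-160,0,0,0,45],[210,20,-160,0,0,0,45],[250,40,-160,0,0,0,45],[250,40,-160,0,0,0,45]]]'
python3 - <<'E'
from h import *
grab('top','t4');a=cv2.imread('pics/t4.png')
cv2.imwrite('pics/c5.png',cv2.resize(a[110:310,300:465],None,fx=3,fy=3,interpolation=cv2.INTER_CUBIC))
E
```

```text
time: 11.75
position: [0.4269, -0.131, 0.0338]
tool_rot: [-2.055, -2.374, 0.0]
ft_force: [-0.3, -0.7, 0.3]
grip_width: 0.512
grip_force: 0.0
time: 12.75
position: [0.4317, 0.1304, 0.195]
tool_rot: [-2.041, -2.388, -0.007]
ft_force: [-0.8, 0.3, 0.2]
grip_width: 0.518
grip_force: 0.0
```

View pics/c5.png

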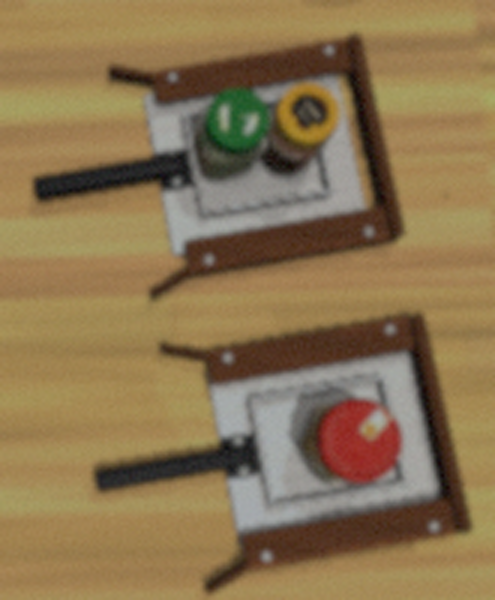

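The tray is fully home, with its plate flush at both ends of the lips and the jar standing in the rim. The other tray hasn't moved.

```bash
python3 -m jog '[[[250,40,-160,0,0,0,45]]]' >/dev/null 2>&1 & sleep 0; wait; python3 -c "
from bench import ctrl
print(ctrl.get_state()['qd']); print(ctrl.close_job())"
```

```text
[-0.21927469  0.15823125 -0.72757533 -0.76666679  0.0915585   0.53454541
 -1.04201479]
the job is handed in; nothing more can be done
None
```

The honey-jar tray is fully home in the empty rack, jar upright, gripper released and clear, and the job is handed in at about 13 s with no verdict shown. My last jog was an unneeded extra retreat, so the arm was still moving up and away in free space at hand-in.

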